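Fold the potter's calipers into their case

TASK

Two folding calipers, one with pale wooden legs and one with red legs, were left open on the pottery bench. Fold each one shut and lay it flat in the wooden case, one in each slot, either way round. Do not push the bowl about.

Things in the scene. Friction and masses are not known exactly. Their poses are not given: they have to be found in the camera images.
- pale_mid (a point): Folding caliper, pale wooden legs, brass tips and nut, lying flat, legs spread in a V; 12 mm thick (17 at the nut), about 75 g. Folded: 164 mm long, 22 wide (24 at the pivot). Point fixed to leg 1, 6 mm above the underside; x = along leg 1 from pivot to tips, z up; pivot at x = -70 mm, y = 0, tips at x = +82. Leg 1 lies on the -y side of the x axis. Folded, the point is the pair's centre
- pale_leg (a joint): Angle of the pale caliper's leg 2, turning about the pivot towards +y, rad: 0 = folded, starts 0.3 to 0.5; light friction, no spring: stays where left. Legs are 10.5 mm wide; 70 mm from the pivot along the V's middle line (half this angle from leg 1) the V is at most 60 mm wide: a squeeze across it there folds and grips it at once
- red_mid (a point): Folding caliper, red painted legs, brass tips and nut, lying flat, legs spread in a V; 12 mm thick (17 at the nut), about 75 g. Folded: 164 mm long, 22 wide (24 at the pivot). Point fixed to leg 1, 6 mm above the underside; x = along leg 1 from pivot to tips, z up; pivot at x = -70 mm, y = 0, tips at x = +82. Leg 1 lies on the -y side of the x axis. Folded, the point is the pair's centre
- red_leg (a joint): Angle of the red caliper's leg 2, turning about the pivot towards +y, rad: 0 = folded, starts 0.3 to 0.5; light friction, no spring: stays where left. Legs are 10.5 mm wide; 70 mm from the pivot along the V's middle line (half this angle from leg 1) the V is at most 60 mm wide: a squeeze across it there folds and grips it at once
- case: Fixed open wooden case, 206 (x) by 168 mm (y), grey floor 6 mm thick; origin: centre of its underside, x along the slots. Two slots, centred at y = +42 and -42 mm, 42 wide, 190 long, between blocks 21 mm high at both ends; the middle (x -35 to +35 mm) is open right across, sides too, for fingers. Its lid lies open, flat on the bench, on the -y side (16 mm high): not a place for calipers
- bowl: terracotta bowl, 130 mm across the rim, 62 mm high, standing upright on the bench beyond the calipers; origin at the centre of its underside
Things that resemble listed ones, but are neither listed nor needed, are in the scene too. Leave any blue, pink or purple look-alike of the part that bears pale_mid alone.

How it is judged:
At the end, for the whole second after the job is handed in: Both calipers are folded (opening under 0.15 rad) and lie flat on the floor of the case, one in each slot, either way round: centre within 20 mm of the slot's centre along it, 14 mm across and 6 mm in height, in line with the slot within 0.18 rad and level within 0.12 rad (value of joint each of pale_leg, red_leg below 0.15 rad and x of pale_mid in the frame of case between -0.02 and 0.02 m and z of pale_mid in the frame of case between 0.006 and 0.018 m and (y of pale_mid in the frame of case between -0.056 and -0.028 m or y of pale_mid in the frame of case between 0.028 and 0.056 m) and angle between the x axis of each of pale_mid, red_mid and the x axis of case, either way round below 0.18 rad and angle between each of pale_mid, red_mid's own z axis and vertical below 0.12 rad and x of red_mid in the frame of case between -0.02 and 0.02 m and z of red_mid in the frame of case between 0.006 and 0.018 m and (y of red_mid in the frame of case between -0.056 and -0.028 m or y of red_mid in the frame of case between 0.028 and 0.056 m)); the robot touches nothing.
It fails at once if the bowl is pushed more than 20 mm or tipped (distance of bowl from where it was at the start of the episode above 0.02 m or angle between bowl's own z axis and vertical above 0.3 rad).
It also fails if it takes over 58 s, if anything falls off the work surface, if the arm or the gripper's body presses on something with over 40 N, if the wrist force passes 120 N, or if a joint passes its speed limit or range.

ROBOT

A 6-joint arm with a two-finger parallel gripper is mounted at the origin on the work surface. World frame = base frame: x ahead of the robot, y to its left, z up, the work surface at z = 0. Lengths are in m, angles in rad, forces in N, time in s.
With the tool pointing down it reaches from about 0.275 to 0.725 m from the base axis. Payload 15.9 kg.
Tool frame: the origin (TCP) lies midway between the tips of the shut fingers; the grasp point (between the pads) lies 19 mm behind it (robot.tcp_to_grasp is the distance from the TCP to the grasp point, in m); z points along the fingers, x is the direction in which the jaws open and shut, and the axes are right-handed (so a half turn about z gives the same grasp; the last joint's range is limited). The gripper opens to 85 mm and grips with 20 to 120 N. Pads are 22 mm wide; open, the fingers measure 114 mm over their backs; the gripper's body (76 mm by 85 mm) begins 54 mm behind the grasp point. The pads swing forward as they close: fully open they stand 13 mm farther back than shut.
Start: joints at [1.318, 0.213, -0.034, 1.323, 0, 1.571], TCP at [0.125, 0.484, 0.231] pointing down, gripper open.
Joint ranges: [-2.98, 2.98], [-0.74, 1.72], [-1.14, 1.35], [-2.1, 2.04], [-1.57, 1.44], [-3.14, 3.14]. Speed limits (rad/s): [1.89, 1.89, 2.39, 2.57, 3.14, 3.14].

INTERFACE

Orientations are given as a 3x3 rotation matrix whose columns are the frame's x, y, z axes.
In Python, from plant import sensors, read_camera, robot gives the robot as it stands.
- The arm moves only by the shell command python3 -m creep 'ROWS' [FORCE]. ROWS is JSON, a list of rows, each a list of 3 entries, a list of its own where there are three numbers: the shift along the tool's x, y, z in m, then the turn about the tool's z in degrees, then the gripper's target within -1 to 1 (fully open at 1, half-way at 0, shut at -1). A call has 1 to 8 rows; each row shifts and turns the commanded pose from where the row before left it, along the tool's axes as they then stand; what a row does not reach is not made up. A row lasts 1/10 s, in which the tool goes at most 50 mm and 8.59 degrees, less where a joint would pass 70% of its speed; a pose out of reach is approached as far as the arm can. A call with a gripper value outside its range is refused whole. The fingers move at their own pace and stop on an object; FORCE is the grip in N (left out, the last holds). Time passes only in rows, so rows that do not move let the fingers close. It gives the time, the measured TCP pose, the force and the opening at its end, in the units of the state.
- sensors.get_state(): the state, without advancing time (a new reading comes with each control period).
- read_camera(name): name is "scene" or "top" or "wrist"; returns a dict with "frame" (400x640x3 uint8, red, green, blue), "fx", "fy", "cx", "cy" (pixels), "rvec" (rotation vector, rad) and "tvec" (3), from world to camera coordinates, as OpenCV has them. Camera axes: x right, y down, z forward; pixel columns grow to the right and rows downward; lengths in m; the calibration is good to about 2 mm. A picture is of the moment at which its call begins. There is no depth.
- robot.hand_in(): hands the job in, once; it reports no verdict.
The state is a dict: "t": time; "joint_pos": joint angles; "joint_vel": joint speeds; "tau": joint torques, N m; "tool_pos": TCP position; "ee_rot": TCP orientation; "contact_force": force on the tool from outside, world axes, zero at the start; "ft_torque": the same for the moment, N m; "opening": finger opening in m.
Only numpy, scipy, OpenCV 4.12 (cv2) and the standard library are available. Lean on these libraries where they do the work, as an engineer would, in place of code of your own. Each camera call takes 0.05 s, during which the arm holds its last target.

## Working session

There is one attempt and no reset: what is moved stays moved. The work goes in short steps, Python scripts to look and compute and a shell command to move; the robot and the scene stay as the last step left them, time stands still between calls to the robot, and variables do not carry over. Pictures are saved under pics/ and viewed, and the job is handed in when it is done.

```bash
mkdir -p pics; python3 - <<'E'
from plant import sensors, read_camera, robot
import cv2
s=sensors.get_state()
for k,v in s.items(): print(k,v)
for n in ["scene","top","wrist"]:
    c=read_camera(n); cv2.imwrite(f"pics/{n}0.png",c["frame"][:,:,::-1])
    print(n,c["fx"],c["cx"],c["cy"],c["rvec"],c["tvec"])
E
```

```text
t 0.0
joint_pos [ 1.31797352e+00  2.13386909e-01 -3.50465485e-02  1.32352607e+00
 -1.08790931e-05  1.57080008e+00]
joint_vel [ 6.21720013e-04  6.56942990e-05  2.03109346e-03  4.73715222e-05
 -8.09848474e-04  2.79068173e-04]
tau [-1.35133283e-03 -6.86153555e+01  4.87122917e+01  1.72734435e-02
 -1.26272785e-04  1.42191163e-05]
tool_pos [0.12498537 0.48376761 0.23080579]
ee_rot [[ 2.50141494e-01  9.68209251e-01 -2.80428076e-04]
 [ 9.68208593e-01 -2.50141651e-01 -1.12894635e-03]
 [-1.16320304e-03  1.08834545e-05 -9.99999323e-01]]
contact_force [ 0.32190131  0.61297767 -0.86516265]
ft_torque [0.01324976 0.01112839 0.04225307]
opening 0.08513550643346131
scene 406.23444341740935 319.3932608915492 195.42241837164897 [ 1.89409883  1.19116532 -0.647792  ] [-0.31914412 -0.24874233  1.42268073]
top 453.2508230326518 330.7714786578221 200.64861456690264 [ 2.15309686 -2.19164356  0.11284379] [0.0787734  0.55304203 1.26643043]
wrist 321.662428690579 322.0752771910955 197.95797130652127 [-2.27752966 -1.76609294 -0.27564379] [-0.49972025 -0.04159876  0.3800352 ]
```

View pics/top0.png

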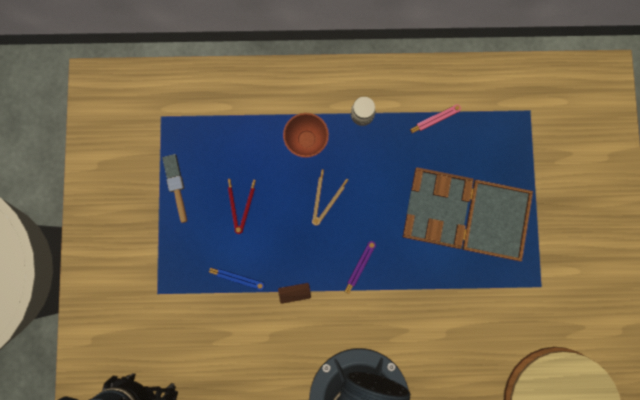

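View pics/scene0.png

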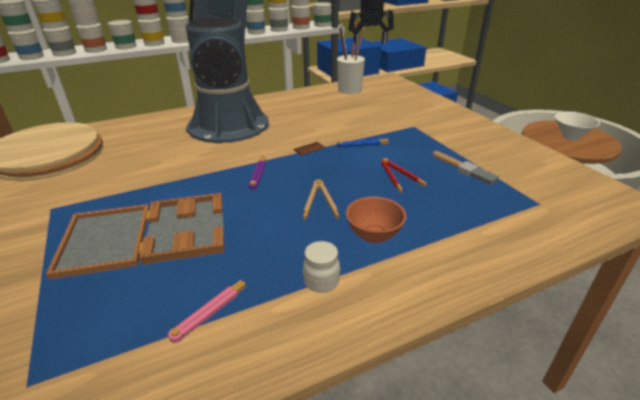

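View pics/wrist0.png

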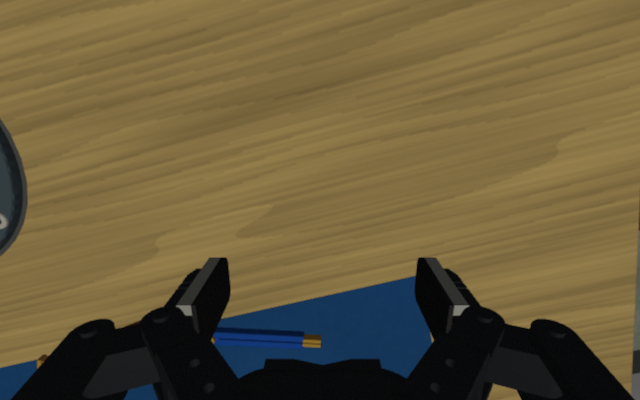

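The top view has the base at the bottom, so +x is up and +y is left. In pixels:
- **Red caliper:** pivot near (238,230), tips near (229,180) and (254,181).
- **Pale caliper:** pivot near (316,223), tips near (321,171) and (346,181).
- **Case:** about (440,207), with its lid to the right.
- **Bowl:** (305,135).

Next I measure these with colour masks.

```bash
cat > h.py <<'E'
import numpy as np, cv2
from plant import sensors, read_camera, robot
def cast(c,uv,z):
    R=cv2.Rodrigues(np.array(c["rvec"],float))[0]; t=np.array(c["tvec"],float).ravel()
    uv=np.atleast_2d(np.array(uv,float))
    d=np.c_[(uv[:,0]-c["cx"])/c["fx"],(uv[:,1]-c["cy"])/c["fy"],np.ones(len(uv))]@R
    o=-R.T@t
    return o+d*((z-o[2])/d[:,2])[:,None]
def proj(c,P):
    K=np.array([[c["fx"],0,c["cx"]],[0,c["fy"],c["cy"]],[0,0,1.]])
    return cv2.projectPoints(np.atleast_2d(np.array(P,float)),np.array(c["rvec"],float),np.array(c["tvec"],float),K,None)[0].reshape(-1,2)
E
python3 - <<'E'
from h import *
c=read_camera("top"); f=c["frame"]; np.save("top.npy",f)
crops={"red":(215,165,60,80),"pale":(300,160,60,75),"case":(395,155,145,115)}
ims=[]
for n,(x,y,w,h) in crops.items():
    a=cv2.resize(f[y:y+h,x:x+w,::-1],None,fx=5,fy=5,interpolation=cv2.INTER_NEAREST)
    cv2.imwrite(f"pics/crop_{n}.png",a); 
hsv=cv2.cvtColor(f,cv2.COLOR_RGB2HSV)
for p in [(235,205),(247,205),(319,200),(332,200),(238,230),(316,223)]: print(p,hsv[p[1],p[0]])
a=cv2.imread("pics/crop_red.png");b=cv2.imread("pics/crop_pale.png");b=cv2.copyMakeBorder(b,0,25,0,0,cv2.BORDER_CONSTANT)
cv2.imwrite("pics/crop_rp.png",np.hstack([a,b]))
E
```

```text
(235, 205) [116 147  85]
(247, 205) [178 196 120]
(319, 200) [157  25  93]
(332, 200) [ 17 111 143]
(238, 230) [ 18 157 154]
(316, 223) [ 18 135 149]
```

View pics/crop_rp.png

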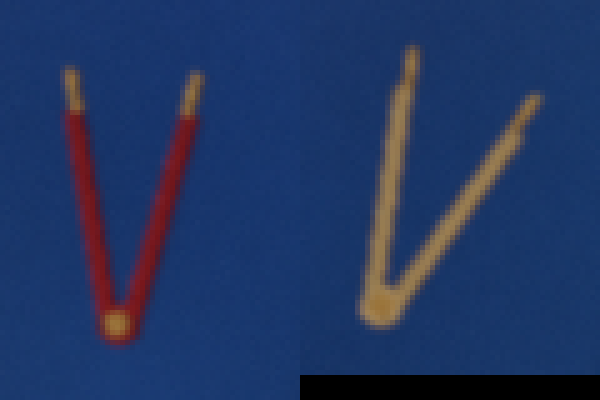

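View pics/crop_case.png

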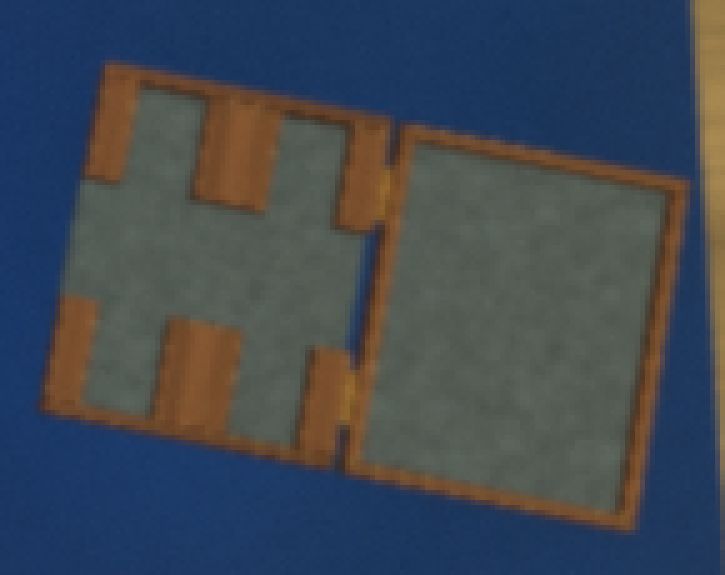

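The crops show both Vs clearly, and the case corners at crop pixels (105,62), (392,118), (335,468) and (42,410). I'll turn these into world positions and check the sizes.

```bash
cat >> h.py <<'E'
def vee(c,box,tipz=0.008):
    x,y,w,h=box; f=c["frame"][y:y+h,x:x+w]
    r,g,b=[f[...,i].astype(int) for i in range(3)]
    m=((r-b)>-5).astype(np.uint8)
    n,l,st,_=cv2.connectedComponentsWithStats(m)
    k=1+np.argmax(st[1:,4]); return (l==k).astype(np.uint8)
E
python3 - <<'E'
from h import *
c=read_camera("top"); f=c["frame"]
cc=np.array([(105,62),(392,118),(335,468),(42,410)],float)/5+[395,155]-0.5
sc=cv2.cornerSubPix(cv2.cvtColor(f,cv2.COLOR_RGB2GRAY),cc.astype(np.float32).reshape(-1,1,2),(3,3),(-1,-1),(3,30,.01)).reshape(-1,2)
for z in (0.021,0.027):
  for q in (cc,sc):
    P=cast(c,q,z); print("case",z,np.round(P[:,:2],4).tolist(),[round(float(np.linalg.norm(P[i]-P[(i+1)%4])),4) for i in range(4)],P.mean(0).round(4),
      "x-axis deg",np.degrees(np.arctan2(*(P[0]-P[3])[[1,0]])).round(2),np.degrees(np.arctan2(*(P[1]-P[2])[[1,0]])).round(2),"from y:",(np.degrees(np.arctan2(*(P[0]-P[1])[[1,0]]))-90).round(2))
for n,box,pv in [("red",(215,165,60,80),(116,323)),("pale",(300,160,60,75),(80,305))]:
    m=vee(c,box); ys,xs=np.nonzero(m); uv=np.c_[xs+box[0],ys+box[1]].astype(float)
    piv=cast(c,np.array(pv)/5+[box[0],box[1]]-.5,0.017)[0]
    P=cast(c,uv,0.012); d=P[:,:2]-piv[:2]; r=np.hypot(*d.T); a=np.degrees(np.arctan2(d[:,1],d[:,0]))
    s=(r>.05)&(r<.11); mid=(a[s].min()+a[s].max())/2
    A=[]
    for side in (a<mid,a>=mid):
        q=P[s&side,:2].astype(np.float32); vx,vy,x0,y0=cv2.fitLine(q,cv2.DIST_L2,0,.01,.01).ravel()
        t=np.degrees(np.arctan2(vy,vx)); t=t if abs((t-mid+180)%360-180)<90 else t+180
        n_=np.array([-np.sin(np.radians(t)),np.cos(np.radians(t))]); A.append((t,float(n_@(np.array([x0,y0])-piv[:2]))))
    print(n,"piv",piv.round(4),"legs(deg,offset)",A,"rmax",r.max(),"open rad",np.radians(A[1][0]-A[0][0]),"mid",(A[0][0]+A[1][0])/2)
    h=np.radians((A[0][0]+A[1][0])/2); print(" mid pt",piv[:2]+.07*np.array([np.cos(h),np.sin(h)]))
m=vee(c,(270,100,70,65)); ys,xs=np.nonzero(m); P=cast(c,np.c_[xs+270,ys+100],.062)
print("bowl",P.min(0),P.max(0))
E
```

```text
case 0.021 [[0.6488, -0.1778], [0.6132, -0.3424], [0.413, -0.3001], [0.4488, -0.1346]] [0.1684, 0.2046, 0.1693, 0.2046] [ 0.5309 -0.2387  0.021 ] x-axis deg -12.2 -11.93 from y: -12.2
case 0.021 [[0.6486, -0.1782], [0.6047, -0.3437], [0.413, -0.3001], [0.4495, -0.1376]] [0.1712, 0.1966, 0.1665, 0.2031] [ 0.5289 -0.2399  0.021 ] x-axis deg -11.52 -12.81 from y: -14.85
case 0.027 [[0.6477, -0.1767], [0.6123, -0.3405], [0.413, -0.2984], [0.4487, -0.1336]] [0.1676, 0.2037, 0.1685, 0.2036] [ 0.5304 -0.2373  0.027 ] x-axis deg -12.2 -11.93 from y: -12.2
case 0.027 [[0.6475, -0.177], [0.6039, -0.3418], [0.413, -0.2984], [0.4494, -0.1367]] [0.1704, 0.1957, 0.1658, 0.2022] [ 0.5285 -0.2385  0.027 ] x-axis deg -11.52 -12.81 from y: -14.85
red piv [0.4784 0.3363 0.017 ] legs(deg,offset) [(np.float32(-15.343133), -0.007793012272334175), (np.float32(9.510099), 0.004972216177919494)] rmax 0.1497203252192915 open rad 0.43377075 mid -2.9165168
 mid pt [0.5482767  0.33271935]
pale piv [0.499  0.1137 0.017 ] legs(deg,offset) [(np.float32(-35.438698), -0.00771644700460457), (np.float32(-9.643842), 0.005348166330628881)] rmax 0.15127601729779777 open rad 0.45020518 mid -22.54127
 mid pt [0.56366771 0.08682523]
bowl [0.67506156 0.04060942 0.062     ] [0.84108669 0.2367013  0.062     ]
```

The case measures 0.205 × 0.169 m, which agrees with 206 × 168. Its centre is about (0.531, -0.239) with x at -12.1°. The Vs open 0.43 and 0.45 rad, and both rmax values are about 0.15, as they should be. I'll go above the pale caliper first.

```bash
python3 -m creep '[[[-0.0172,0.0327,0],0,1],[[-0.0172,0.0327,0],0,1],[[-0.0172,0.0327,0],0,1],[[-0.0172,0.0327,0],0,1],[[-0.0172,0.0327,0],0,1],[[-0.0172,0.0327,0],0,1],[[-0.0172,0.0327,0],0,1],[[-0.0172,0.0327,0],0,1]]' 40
python3 -m creep '[[[-0.0172,0.0327,0],0,1],[[-0.0172,0.0327,0],0,1],[[-0.0172,0.0327,0],0,1],[[-0.0172,0.0327,0],0,1],[[-0.0172,0.0327,0],0,1],[[-0.0172,0.0327,0],0,1],[[-0.0172,0.0327,0],0,1],[[-0.0172,0.0327,0],0,1]]'
python3 -m creep '[[[0,0,0.03],4,1],[[0,0,0.03],4,1],[[0,0,0.02],0,1],[[0,0,0],0,1],[[0,0,0],0,1]]'
cat >> h.py <<'E'
def go(target,jaw):
    """remaining shift in tool axes and turn (deg) to jaw heading"""
    s=sensors.get_state(); R=np.array(s["ee_rot"]); p=np.array(s["tool_pos"])
    hd=np.degrees(np.arctan2(R[1,0],R[0,0]))
    print("t",round(s["t"],2),"p",p.round(4),"jaw",hd.round(2),"tilt",R[2].round(4),"shift",(R.T@(np.array(target)-p)).round(4),"turn",round(hd-jaw,2),"F",np.round(s["contact_force"],1),"open",round(s["opening"],4),"q",np.round(s["joint_pos"],2))
E
python3 - <<'E'
from h import *
go((.5632,.0857,.002),67.5)
c=read_camera("wrist"); cv2.imwrite("pics/w1.png",c["frame"][:,:,::-1])
E
```

```text
t: 1.05
tool_pos: [0.3448, 0.2842, 0.2314]
ee_rot: [[0.25, 0.968, 0.0], [0.968, -0.25, 0.0], [0.0, 0.0, -1.0]]
contact_force: [0.8, 0.2, 0.7]
opening: 0.0855
t: 1.85
tool_pos: [0.5637, 0.0855, 0.2312]
ee_rot: [[0.25, 0.968, -0.0], [0.968, -0.25, 0.0], [-0.0, -0.0, -1.0]]
contact_force: [0.1, 0.4, 0.7]
opening: 0.0853
t: 2.35
tool_pos: [0.5628, 0.0868, 0.1519]
ee_rot: [[0.382, 0.924, -0.0], [0.924, -0.382, -0.0], [-0.0, -0.0, -1.0]]
contact_force: [0.5, 0.2, -0.0]
opening: 0.0857
t 2.35 p [0.5628 0.0868 0.1519] jaw 67.54 tilt [-1.e-04 -1.e-04 -1.e+00] shift [-0.0009  0.0008  0.1499] turn 0.04 F [ 0.5  0.2 -0. ] open 0.0857 q [ 0.15  0.38 -0.01  1.18 -0.    0.55]
```

View pics/w1.png

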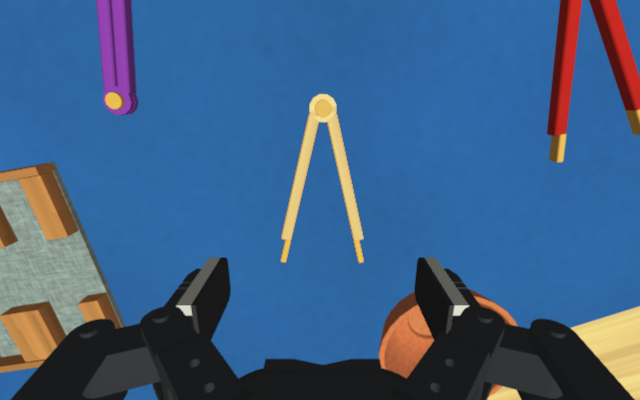

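The wrist picture shows the V upright between the fingers: nut at (322,106), tips at (284,262) and (361,262). The bowl is at right, behind a finger. I'll cross-check the pose from this view.

```bash
python3 - <<'E'
from h import *
c=read_camera("wrist")
n=cast(c,(322,106),.017)[0]; t=cast(c,[(284,262),(361,262)],.006)
print(n.round(4),t.round(4),[np.linalg.norm((x-n)[:2]).round(4) for x in t])
m=t.mean(0)-n; h=np.arctan2(m[1],m[0]); print(np.degrees(h), n[:2]+.07*np.array([np.cos(h),np.sin(h)]))
go((*(n[:2]+.07*np.array([np.cos(h),np.sin(h)])),.002),np.degrees(h)+90)
E
```

```text
[0.5006 0.1133 0.017 ] [[0.6265 0.0198 0.006 ]
 [0.6561 0.0917 0.006 ]] [np.float64(0.1568), np.float64(0.1571)]
-22.218711082512954 [0.56535792 0.08680256]
t 2.45 p [0.5635 0.087  0.1528] jaw 67.54 tilt [ 0.001   0.0016 -1.    ] shift [0.0004 0.0015 0.1508] turn -0.25 F [-0.1 -0.2 -0.1] open 0.0855 q [ 0.15  0.38 -0.01  1.18 -0.    0.55]
```

The two views agree to within 2 mm. I'll descend and squeeze.

```bash
python3 -m creep '[[[0,0.001,0.045],0,1],[[0,0,0.045],0,1],[[0,0,0.035],0,1],[[0,0,0.02],0,1],[[0,0,0.004],0,1],[[0,0,0],0,1],[[0,0,0],0,1]]' 30
python3 - <<'E'
from h import *
go((.5643,.0866,.002),67.5)
c=read_camera("wrist"); cv2.imwrite("pics/w2.png",c["frame"][:,:,::-1])
E
```

```text
t: 3.15
tool_pos: [0.565, 0.0866, 0.0041]
ee_rot: [[0.382, 0.924, 0.003], [0.924, -0.382, 0.0], [0.001, 0.002, -1.0]]
contact_force: [0.3, -0.1, -0.4]
opening: 0.0852
t 3.15 p [0.565  0.0866 0.0041] jaw 67.52 tilt [ 0.0013  0.0022 -1.    ] shift [-0.0003 -0.0007  0.0021] turn 0.02 F [ 0.3 -0.1 -0.4] open 0.0852 q [ 0.15  0.5  -0.23  0.84  0.    0.54]
```

View pics/w2.png

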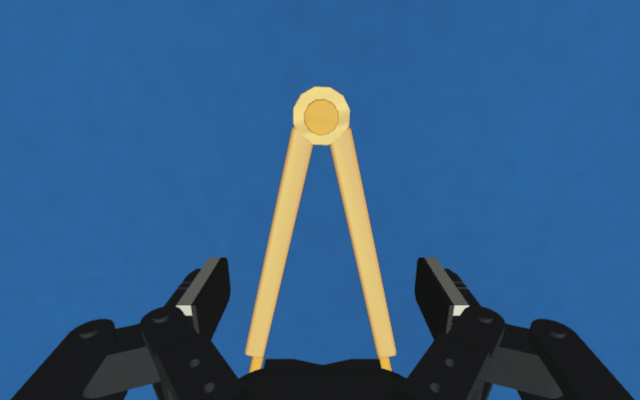

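The V (legs running from (320,118) to (250,355) and (390,355)) is centred between the open fingers. I'll lower 1.5 mm and close.

```bash
python3 -m creep '[[[0,0,0.0015],0,0.2],[[0,0,0],0,-0.2],[[0,0,0],0,-0.5],[[0,0,0],0,-0.8],[[0,0,0],0,-0.8],[[0,0,0],0,-0.8],[[0,0,0],0,-0.8],[[0,0,0],0,-0.8]]' 30
python3 - <<'E'
from h import *
go((.5643,.0866,.002),67.5)
c=read_camera("wrist"); cv2.imwrite("pics/w3.png",c["frame"][:,:,::-1])
E
```

```text
t: 4.0
tool_pos: [0.564, 0.0865, 0.0012]
ee_rot: [[0.382, 0.924, 0.001], [0.924, -0.382, 0.0], [0.0, 0.0, -1.0]]
contact_force: [-0.8, 0.3, 5.1]
opening: 0.0205
t 4.0 p [0.564  0.0865 0.0012] jaw 67.52 tilt [ 5.e-04  5.e-04 -1.e+00] shift [ 0.0002  0.0003 -0.0008] turn 0.02 F [-0.8  0.3  5.1] open 0.0205 q [ 0.15  0.5  -0.23  0.84  0.    0.54]
```

View pics/w3.png

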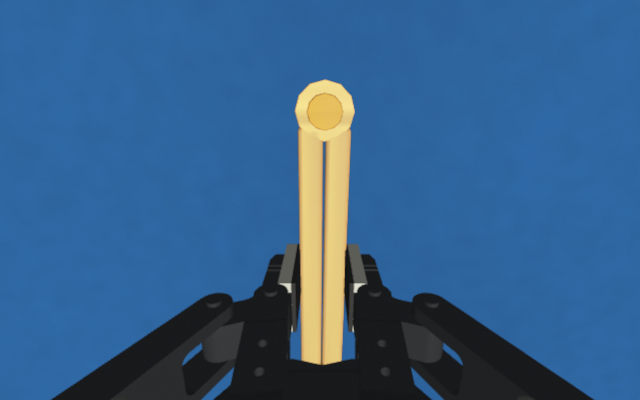

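Folded and gripped: opening 20.5 mm, nut at (325,112), legs closed. Now I lift it.

```bash
python3 -m creep '[[[0,0,-0.01],0,-0.8],[[0,0,-0.02],0,-0.8],[[0,0,-0.03],0,-0.8],[[0,0,-0.03],0,-0.8],[[0,0,0],0,-0.8]]' 40
python3 - <<'E'
from h import *
go((.522,-.280,.03),77.9)
c=read_camera("wrist"); cv2.imwrite("pics/w4.png",c["frame"][:,:,::-1])
E
```

```text
t: 4.55
tool_pos: [0.5659, 0.0867, 0.0952]
ee_rot: [[0.382, 0.924, 0.006], [0.924, -0.382, 0.001], [0.003, 0.005, -1.0]]
contact_force: [1.4, -0.8, -1.8]
opening: 0.02
t 4.55 p [0.5659 0.0867 0.0952] jaw 67.52 tilt [ 0.003  0.005 -1.   ] shift [-0.3558  0.0994  0.0646] turn -10.38 F [ 1.4 -0.8 -1.8] open 0.02 q [ 0.15  0.41 -0.11  1.04 -0.    0.54]
```

View pics/w4.png

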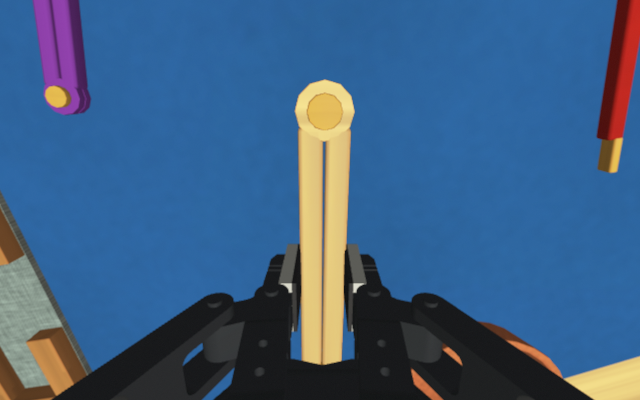

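It's held rigidly, with the nut unchanged at (325,112). I'll move over to the -y slot.

```bash
python3 -m creep '[[[-0.02,0.006,0],0,-0.8],[[-0.04,0.011,0],0,-0.8],[[-0.045,0.0125,0],0,-0.8],[[-0.045,0.0125,0],0,-0.8],[[-0.045,0.0125,0],0,-0.8],[[-0.045,0.0125,0],0,-0.8],[[-0.045,0.0125,0],0,-0.8],[[-0.035,0.0105,0],0,-0.8]]'
python3 -m creep '[[[-0.025,0.006,0],0,-0.8],[[-0.01,0.003,0],0,-0.8],[[0,0,0],-5.2,-0.8],[[0,0,0],-5.2,-0.8],[[0,0,0],0,-0.8],[[0,0,0],0,-0.8]]'
python3 - <<'E'
from h import *
go((.522,-.280,.03),77.9)
c=read_camera("wrist"); cv2.imwrite("pics/w5.png",c["frame"][:,:,::-1])
E
```

```text
t: 5.4
tool_pos: [0.5232, -0.2459, 0.0901]
ee_rot: [[0.383, 0.924, -0.001], [0.924, -0.383, 0.0], [-0.0, -0.001, -1.0]]
contact_force: [1.0, -0.2, -0.7]
opening: 0.0198
t: 6.0
tool_pos: [0.5194, -0.2788, 0.0904]
ee_rot: [[0.211, 0.977, -0.001], [0.977, -0.211, 0.0], [0.0, -0.001, -1.0]]
contact_force: [1.5, 1.1, -0.9]
opening: 0.0201
t 6.0 p [ 0.5194 -0.2788  0.0904] jaw 77.8 tilt [ 3.e-04 -7.e-04 -1.e+00] shift [-0.0006  0.0029  0.0604] turn -0.1 F [ 1.5  1.1 -0.9] open 0.0201 q [-0.49  0.46 -0.05  1.06  0.   -0.28]
```

View pics/w5.png

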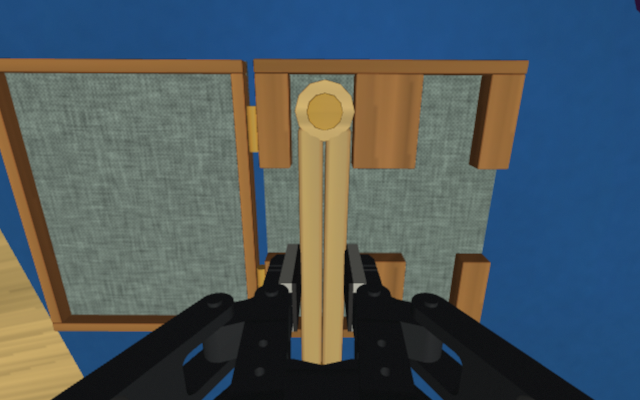

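The wrist view shows the caliper above the slot, with the slot's near-end edges at (290,75) and (356,75) and the case corners at (255,60) and (528,62). I'll check these against the top-view pose.

```bash
python3 - <<'E'
from h import *
c=read_camera("wrist")
P=cast(c,[(255,60),(528,62),(290,75),(356,75),(290,166),(354,166),(417,166),(472,166),(511,167)],.021)
yaw=np.radians(-12.1); ex=np.array([np.cos(yaw),np.sin(yaw)]); ey=np.array([-ex[1],ex[0]])
d=P[:,:2]-[.531,-.239]; print(np.c_[d@ex,d@ey].round(4))
for q in [(0,1),(2,3),(4,8)]:
    v=P[q[1]]-P[q[0]]; print(np.degrees(np.arctan2(v[1],v[0])),np.linalg.norm(v))
n=cast(c,(325,112),.09+.010)[0][:2]; dd=n-[.531,-.239]; print("nut in case",dd@ex,dd@ey)
E
```

```text
[[-0.1003 -0.082 ]
 [-0.0991  0.0848]
 [-0.0918 -0.061 ]
 [-0.0917 -0.0201]
 [-0.0345 -0.0627]
 [-0.0345 -0.0197]
 [-0.0344  0.0227]
 [-0.0344  0.0597]
 [-0.0337  0.0861]]
77.4712281215928 0.16680074460450403
77.85905713306127 0.040809581446683216
77.59636540063794 0.14880128742452542
nut in case -0.07353815525326039 -0.03994874844361616
```

The case pose is confirmed within about 1 mm, so I'll shift 3 mm along the slot and lower.

```bash
python3 -m creep '[[[0,0.003,0.03],0,-0.8],[[0,0,0.03],0,-0.8],[[0,0,0.015],0,-0.8],[[0,0,0.004],0,-0.8],[[0,0,0],0,-0.8],[[0,0,0],0,-0.8]]'
python3 - <<'E'
from h import *
go((.5232,-.2792,.008),77.9)
E
```

```text
t: 6.7
tool_pos: [0.523, -0.2804, 0.0128]
ee_rot: [[0.21, 0.978, 0.001], [0.978, -0.21, -0.001], [-0.0, 0.001, -1.0]]
contact_force: [0.4, -0.3, -0.5]
opening: 0.0198
t 6.7 p [ 0.523  -0.2804  0.0128] jaw 77.89 tilt [-3.0e-04  1.3e-03 -1.0e+00] shift [ 0.0012 -0.      0.0048] turn -0.01 F [ 0.4 -0.3 -0.5] open 0.0198 q [-0.49  0.53 -0.15  0.89  0.   -0.28]
```

```bash
python3 -m creep '[[[0,0,0.003],0,-0.8],[[0,0,0.001],0,-0.8],[[0,0,0],0,-0.8],[[0,0,0],0,-0.8]]'
python3 - <<'E'
from h import *
go((.5232,-.2792,.008),77.9)
E
```

```text
t: 7.1
tool_pos: [0.5224, -0.2801, 0.008]
ee_rot: [[0.209, 0.978, 0.0], [0.978, -0.209, -0.0], [-0.0, 0.0, -1.0]]
contact_force: [0.7, -0.2, -1.8]
opening: 0.02
t 7.1 p [ 0.5224 -0.2801  0.008 ] jaw 77.91 tilt [-1.e-04  1.e-04 -1.e+00] shift [ 0.0011  0.0006 -0.    ] turn 0.01 F [ 0.7 -0.2 -1.8] open 0.02 q [-0.49  0.53 -0.16  0.88 -0.   -0.28]
```

```bash
python3 -m creep '[[[0,0,0],0,-0.3],[[0,0,0],0,-0.1],[[0,0,0],0,-0.1],[[0,0,0],0,-0.1],[[0,0,-0.02],0,-0.1],[[0,0,-0.04],0,-0.1],[[0,0,-0.04],0,-0.1],[[0,0,0],0,-0.1]]'
python3 - <<'E'
from h import *
go((.5482,.3313,.09),87.1)
c=read_camera("wrist"); cv2.imwrite("pics/w6.png",c["frame"][:,:,::-1])
E
```

```text
t: 7.9
tool_pos: [0.5248, -0.2814, 0.1133]
ee_rot: [[0.209, 0.978, 0.007], [0.978, -0.209, -0.004], [-0.002, 0.007, -1.0]]
contact_force: [1.0, -0.6, -0.7]
opening: 0.0386
t 7.9 p [ 0.5248 -0.2814  0.1133] jaw 77.91 tilt [-0.0021  0.0074 -1.    ] shift [ 0.6041 -0.1056  0.0212] turn -9.19 F [ 1.  -0.6 -0.7] open 0.0386 q [-0.49  0.45 -0.01  1.11  0.   -0.28]
```

View pics/w6.png

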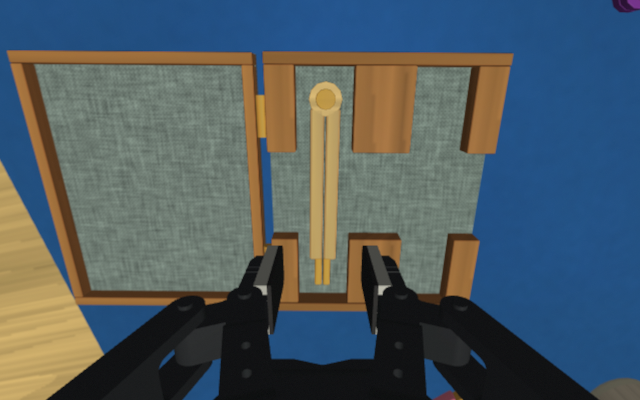

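The pale caliper lies folded in the slot: nut at (325,98), tips at (323,283) inside both end walls. Next is the red one.

```bash
python3 -m creep '[[[0.02,-0.003,-0.02],0,0.5],[[0.04,-0.007,-0.02],0,1],[[0.045,-0.008,0],0,1],[[0.045,-0.008,0],0,1],[[0.045,-0.008,0],0,1],[[0.045,-0.008,0],0,1],[[0.045,-0.008,0],0,1],[[0.045,-0.008,0],0,1]]'
python3 -m creep '[[[0.045,-0.008,0],0,1],[[0.045,-0.008,0],0,1],[[0.045,-0.008,0],0,1],[[0.045,-0.008,0],0,1],[[0.04,-0.007,0],0,1],[[0.035,-0.006,0],0,1],[[0.015,-0.003,0],-4.6,1],[[0,0,0],-4.6,1]]'
python3 -m creep '[[[0,0,0],0,1],[[0,0,0],0,1]]'
python3 - <<'E'
from h import *
go((.5482,.3313,.09),87.1)
c=read_camera("wrist"); cv2.imwrite("pics/w7.png",c["frame"][:,:,::-1])
E
```

```text
t: 8.75
tool_pos: [0.534, 0.0565, 0.147]
ee_rot: [[0.209, 0.978, -0.001], [0.978, -0.209, -0.0], [-0.0, -0.001, -1.0]]
contact_force: [1.2, -0.4, 0.3]
opening: 0.0854
t: 9.55
tool_pos: [0.5435, 0.3309, 0.1462]
ee_rot: [[0.045, 0.999, -0.002], [0.999, -0.045, -0.001], [-0.001, -0.002, -1.0]]
contact_force: [0.4, -0.1, 0.4]
opening: 0.0855
t: 9.75
tool_pos: [0.5441, 0.3284, 0.1471]
ee_rot: [[0.053, 0.999, -0.001], [0.999, -0.053, -0.001], [-0.001, -0.001, -1.0]]
contact_force: [-0.3, -0.4, 0.2]
opening: 0.0855
t 9.75 p [0.5441 0.3284 0.1471] jaw 86.97 tilt [-7.e-04 -9.e-04 -1.e+00] shift [0.0032 0.004  0.0571] turn -0.13 F [-0.3 -0.4  0.2] open 0.0855 q [ 0.54  0.52  0.2   1.25 -0.    0.6 ]
```

View pics/w7.png

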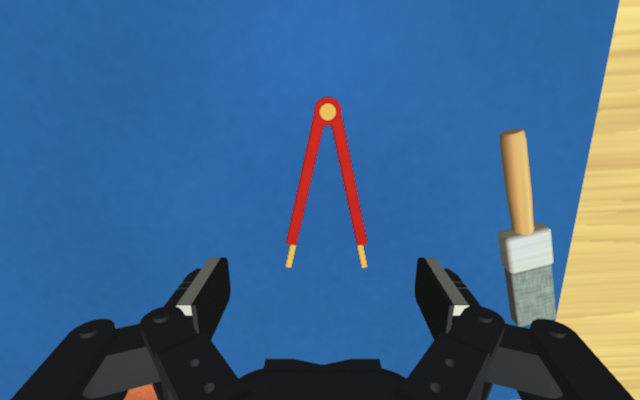

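The red V shows nut at (328,112) and tips at (289,266) and (364,266). A brush lies to the right, around (525,230). I'll cross-check the pose and the brush clearance.

```bash
python3 - <<'E'
from h import *
c=read_camera("wrist")
n=cast(c,(328,112),.017)[0]; t=cast(c,[(289,266),(364,266)],.006)
print(n.round(4),t.round(4),[np.linalg.norm((x-n)[:2]).round(4) for x in t])
m=t.mean(0)-n; h=np.arctan2(m[1],m[0]); p=n[:2]+.07*np.array([np.cos(h),np.sin(h)]); print(np.degrees(h),p)
print("brush",cast(c,[(500,240),(510,325)],.01))
go((*p,.002),np.degrees(h)+90)
E
```

```text
[0.4809 0.3364 0.017 ] [[0.6277 0.2909 0.006 ]
 [0.6315 0.3655 0.006 ]] [np.float64(0.1537), np.float64(0.1534)]
-3.1684780694639287 [0.55079164 0.33256474]
brush [[0.60793192 0.49509997 0.01      ]
 [0.70683034 0.51694897 0.01      ]]
t 9.85 p [0.5443 0.3282 0.1476] jaw 86.97 tilt [-3.e-04 -4.e-04 -1.e+00] shift [0.0047 0.0063 0.1456] turn 0.14 F [-0.2  0.   0.6] open 0.0856 q [ 0.54  0.52  0.2   1.25 -0.    0.6 ]
```

The views agree to about 2 mm, and the brush is 160 mm away. I'll shift (0.004, 0.0055), descend and squeeze.

```bash
python3 -m creep '[[[0.004,0.0055,0.03],0,1],[[0,0,0.045],0,1],[[0,0,0.04],0,1],[[0,0,0.023],0,1],[[0,0,0.005],0,1],[[0,0,0],0,1],[[0,0,0],0,1]]' 30
python3 - <<'E'
from h import *
go((.5500,.3322,.002),87)
c=read_camera("wrist"); cv2.imwrite("pics/w8.png",c["frame"][:,:,::-1])
E
```

```text
t: 10.55
tool_pos: [0.551, 0.3329, 0.0065]
ee_rot: [[0.051, 0.999, 0.002], [0.999, -0.051, 0.001], [0.001, 0.002, -1.0]]
contact_force: [0.2, -0.0, 1.0]
opening: 0.0856
t 10.55 p [0.551  0.3329 0.0065] jaw 87.08 tilt [ 0.0013  0.0019 -1.    ] shift [-0.0008 -0.001   0.0045] turn 0.08 F [ 0.2 -0.   1. ] open 0.0856 q [0.54 0.63 0.   0.95 0.   0.59]
```

View pics/w8.png

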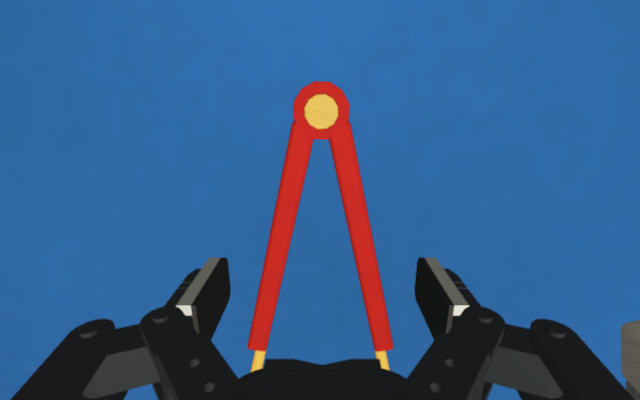

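The red V is centred between the fingers, nut at (321,111). I'll lower 3 mm and close.

```bash
python3 -m creep '[[[0,0,0.003],0,0.2],[[0,0,0],0,-0.2],[[0,0,0],0,-0.5],[[0,0,0],0,-0.8],[[0,0,0],0,-0.8],[[0,0,0],0,-0.8],[[0,0,0],0,-0.8],[[0,0,0],0,-0.8]]' 30
python3 -m creep '[[[0,0,-0.01],0,-0.8],[[0,0,-0.02],0,-0.8],[[0,0,-0.03],0,-0.8],[[0,0,-0.03],0,-0.8],[[0,0,-0.01],0,-0.8],[[0,0,0],0,-0.8]]' 40
python3 - <<'E'
from h import *
go((.540,-.197,.10),77.9)
c=read_camera("wrist"); cv2.imwrite("pics/w9.png",c["frame"][:,:,::-1])
E
```

```text
t: 11.4
tool_pos: [0.5503, 0.3327, 0.0022]
ee_rot: [[0.05, 0.999, 0.001], [0.999, -0.05, 0.0], [0.001, 0.001, -1.0]]
contact_force: [-0.1, 0.2, 5.3]
opening: 0.0203
t: 12.0
tool_pos: [0.5508, 0.333, 0.1034]
ee_rot: [[0.05, 0.999, 0.002], [0.999, -0.05, 0.001], [0.001, 0.002, -1.0]]
contact_force: [-0.1, -0.1, -1.7]
opening: 0.0196
t 12.0 p [0.5508 0.333  0.1034] jaw 87.12 tilt [ 0.0014  0.0021 -1.    ] shift [-0.5298  0.0159  0.0027] turn 9.22 F [-0.1 -0.1 -1.7] open 0.0196 q [ 0.54  0.55  0.14  1.15 -0.    0.59]
```

View pics/w9.png

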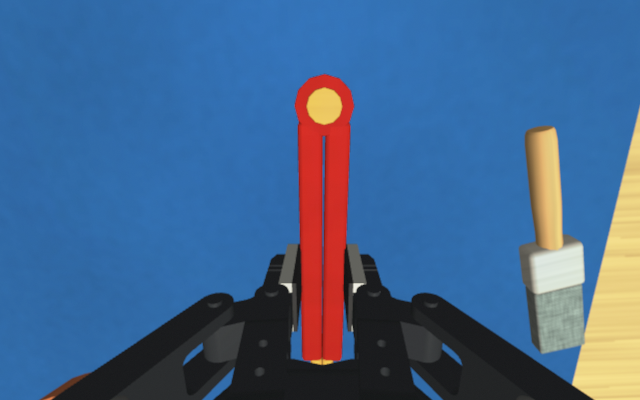

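The red caliper is folded and held, nut at (325,105). I'll carry it to the +y slot.

```bash
python3 -m creep '[[[-0.02,0,0],0,-0.8],[[-0.04,0.001,0],0,-0.8],[[-0.045,0.0015,0],0,-0.8],[[-0.045,0.0015,0],0,-0.8],[[-0.045,0.0015,0],0,-0.8],[[-0.045,0.0015,0],0,-0.8],[[-0.045,0.0015,0],0,-0.8],[[-0.045,0.0015,0],0,-0.8]]'
python3 -m creep '[[[-0.045,0.0015,0],0,-0.8],[[-0.045,0.0015,0],0,-0.8],[[-0.045,0.0015,0],0,-0.8],[[-0.04,0.001,0],0,-0.8],[[-0.025,0.001,0],4.6,-0.8],[[0,0,0],4.6,-0.8],[[0,0,0],0,-0.8],[[0,0,0],0,-0.8]]'
python3 - <<'E'
from h import *
go((.5409,-.1972,.03),77.9)
c=read_camera("wrist"); cv2.imwrite("pics/w10.png",c["frame"][:,:,::-1])
E
```

```text
t: 12.85
tool_pos: [0.542, 0.0007, 0.1002]
ee_rot: [[0.05, 0.999, -0.002], [0.999, -0.05, -0.0], [-0.0, -0.002, -1.0]]
contact_force: [2.0, -0.3, -1.3]
opening: 0.02
t: 13.65
tool_pos: [0.5392, -0.1971, 0.1007]
ee_rot: [[0.207, 0.978, -0.002], [0.978, -0.207, 0.001], [0.0, -0.002, -1.0]]
contact_force: [0.1, -0.6, -0.2]
opening: 0.0201
t 13.65 p [ 0.5392 -0.1971  0.1007] jaw 78.06 tilt [ 3.0e-04 -1.9e-03 -1.0e+00] shift [0.0003 0.0019 0.0707] turn 0.16 F [ 0.1 -0.6 -0.2] open 0.0201 q [-0.35  0.42 -0.08  1.07  0.   -0.14]
```

View pics/w10.png

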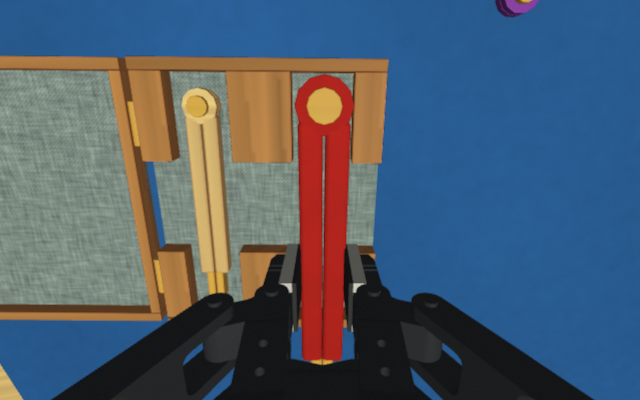

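The red caliper is centred over the +y slot, nut at (325,105) between edges at (292,75) and (355,75). The fingers are over the open middle, so I'll lower.

```bash
python3 -m creep '[[[0,0.003,0.03],0,-0.8],[[0,0,0.03],0,-0.8],[[0,0,0.022],0,-0.8],[[0,0,0.006],0,-0.8],[[0,0,0],0,-0.8],[[0,0,0],0,-0.8]]'
python3 - <<'E'
from h import *
go((.5409,-.1972,.0085),77.9)
E
```

```text
t: 14.3
tool_pos: [0.5434, -0.1982, 0.0149]
ee_rot: [[0.208, 0.978, 0.001], [0.978, -0.208, -0.0], [-0.0, 0.001, -1.0]]
contact_force: [-0.4, 0.1, -0.3]
opening: 0.02
t 14.3 p [ 0.5434 -0.1982  0.0149] jaw 77.97 tilt [-2.0e-04  1.3e-03 -1.0e+00] shift [ 0.0005 -0.0027  0.0064] turn 0.07 F [-0.4  0.1 -0.3] open 0.02 q [-0.35  0.5  -0.19  0.88 -0.   -0.14]
```

```bash
python3 -m creep '[[[0,0,0.004],0,-0.8],[[0,0,0.0015],0,-0.8],[[0,0,0],0,-0.8],[[0,0,0],0,-0.8]]'
python3 -m creep '[[[0,0,0],0,-0.3],[[0,0,0],0,-0.1],[[0,0,0],0,-0.1],[[0,0,0],0,-0.1],[[0,0,-0.02],0,-0.1],[[0,0,-0.04],0,-0.1],[[0,0,-0.05],0,-0.1],[[0,0,-0.04],0,-0.1]]'
python3 -m creep '[[[0,-0.04,-0.02],0,-0.1],[[0,-0.04,0],0,-0.1],[[0,-0.03,0],0,-0.1],[[0,0,0],0,-0.1],[[0,0,0],0,-0.1]]'
python3 - <<'E'
from h import *
go((.5409,-.1972,.0085),77.9)
c=read_camera("wrist"); cv2.imwrite("pics/w11.png",c["frame"][:,:,::-1])
c=read_camera("top"); cv2.imwrite("pics/t11.png",c["frame"][:,:,::-1])
E
```

```text
t: 14.7
tool_pos: [0.5428, -0.1983, 0.0085]
ee_rot: [[0.209, 0.978, 0.0], [0.978, -0.209, -0.0], [-0.0, 0.0, -1.0]]
contact_force: [-0.3, -0.3, -0.9]
opening: 0.0201
t: 15.5
tool_pos: [0.5428, -0.1983, 0.161]
ee_rot: [[0.209, 0.978, 0.001], [0.978, -0.209, -0.0], [-0.0, 0.001, -1.0]]
contact_force: [2.0, -1.0, -0.0]
opening: 0.0385
t: 16.0
tool_pos: [0.4351, -0.1753, 0.1788]
ee_rot: [[0.21, 0.978, 0.001], [0.978, -0.21, -0.0], [-0.0, 0.001, -1.0]]
contact_force: [0.7, -0.3, 0.9]
opening: 0.038
t 16.0 p [ 0.4351 -0.1753  0.1788] jaw 77.9 tilt [-2.e-04  1.e-03 -1.e+00] shift [0.0008 0.1078 0.1704] turn 0.0 F [ 0.7 -0.3  0.9] open 0.038 q [-0.38  0.17 -0.23  1.18  0.   -0.17]
```

View pics/w11.png

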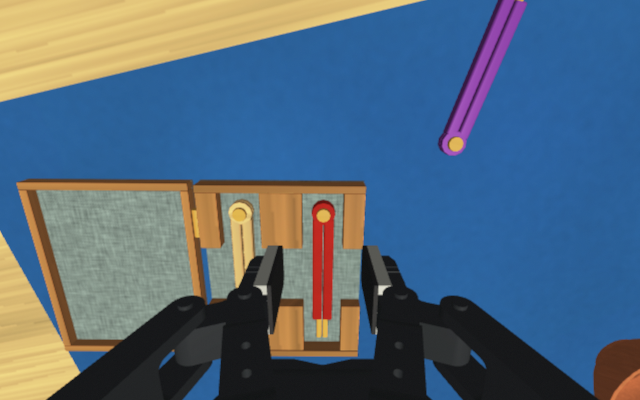

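View pics/t11.png

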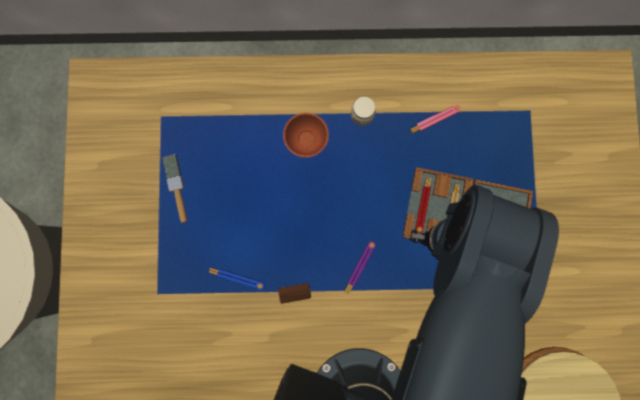

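Both lie in their slots (wrist view: pale nut (240,214), red nut (323,215)), and the bowl is unmoved at (305,135). I'll clear the arm away for a final unobstructed check.

```bash
python3 -m creep '[[[0.03,0,-0.01],0,0],[[0.04,0,0],0,0],[[0.04,0,0],0,0],[[0.04,0,0],0,0],[[0.04,0,0],0,0],[[0.04,0,0],0,0],[[0.03,0,0],0,0],[[0,0,0],0,0]]'
python3 - <<'E'
from h import *
c=read_camera("top"); f=c["frame"]; x,y,w,h=395,155,90,110
cv2.imwrite("pics/t12.png",cv2.resize(f[y:y+h,x:x+w,::-1],None,fx=5,fy=5,interpolation=cv2.INTER_NEAREST))
go((.5409,-.1972,.0085),77.9)
E
```

```text
t: 16.9
tool_pos: [0.4907, 0.0823, 0.1877]
ee_rot: [[0.206, 0.979, -0.0], [0.979, -0.206, 0.001], [0.001, -0.0, -1.0]]
contact_force: [-0.9, -0.1, -0.0]
opening: 0.0426
t 16.95 p [0.4903 0.0807 0.1877] jaw 78.09 tilt [-2.e-04 -7.e-04 -1.e+00] shift [-0.2614  0.107   0.1792] turn 0.19 F [-0.1 -1.3  0.4] open 0.0427 q [ 0.16  0.22 -0.14  1.22  0.    0.37]
```

View pics/t12.png

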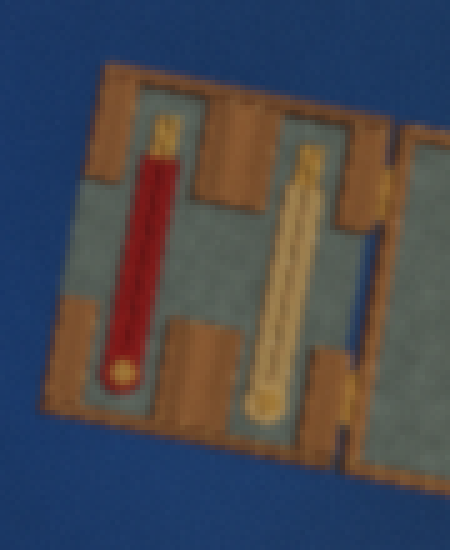

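The crop shows both lying in their slots: red nut (122,372) with tip end (167,115), pale nut (266,405) with tip end (313,146). I'll put numbers on the pose before handing in.

```bash
python3 - <<'E'
from h import *
c=read_camera("top")
yaw=np.radians(-12.1); ex=np.array([np.cos(yaw),np.sin(yaw)]); ey=np.array([-ex[1],ex[0]]); C=np.array([.5315,-.238])
for n,a,b in [("red",(122,372),(167,115)),("pale",(266,405),(313,146))]:
    q=np.array([a,b])/5+[395,155]-.5
    p=cast(c,q[0],.023)[0][:2]; t=cast(c,q[1],.013)[0][:2]; u=(t-p)/np.linalg.norm(t-p)
    m=p+.07*u-C; print(n,"len",np.linalg.norm(t-p).round(4),"centre in case",(m@ex).round(4),(m@ey).round(4),"angle",np.arctan2(u@ey,u@ex).round(3))
robot.hand_in()
E
```

```text
red len 0.1526 centre in case -0.0026 0.0423 angle -0.011
pale len 0.1538 centre in case -0.0054 -0.0426 angle -0.028
the job is handed in; nothing more can be done
```

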